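# Put the nest of bowl covers in order

### The job

Someone has put the smallest bowl cover straight into the big one and left the medium one out. Make one tidy nest of the three, all hollow side up as they are now: the medium cover standing centred and level in the big one, and the small cover centred and level in the medium one. Set the covers gently into one another, without dropping or pressing them, leave the big cover where it stands, and do not disturb the things around.

Things in the scene. Friction and masses are not known exactly. Their poses are not given: they have to be found in the camera images.
- big_center (a point): Largest domed steel bowl cover, inverted: hollow up, on its flat disc knob (76 mm across). Rim: upright black rubber band 190 mm outside diameter, 9 mm thick, 16 mm tall, its top the highest point. Height 56 mm; flat floor inside 82 mm across, 22 mm above its underside; 320 g. Point: on its axis, 28 mm above the underside. z up its axis. The small cover starts standing on its floor.
- medium_center (a point): Middle domed steel bowl cover, inverted: hollow up, on its flat disc knob (64 mm across). Rim: upright black rubber band 136 mm outside diameter, 9 mm thick, 16 mm tall, its top the highest point. Height 54 mm; flat floor inside 70 mm across, 22 mm above its underside; 170 g. Point: on its axis, 27 mm above the underside. z up its axis. Starts alone on the worktop.
- small_center (a point): Smallest domed steel bowl cover, inverted: hollow up, on its flat disc knob (52 mm across). Rim: upright black rubber band 86 mm outside diameter, 9 mm thick, 16 mm tall, its top the highest point. Height 52 mm; flat floor inside 56 mm across, 22 mm above its underside; 90 g. Point: on its axis, 26 mm above the underside. z up its axis. Starts on the floor of the largest.
- jam: Bystander: jam jar with screw lid, 65 mm across, 94 mm tall, behind the covers; origin at the centre of its underside.
- tin: Bystander: food tin, 76 mm across, 110 mm tall, behind the covers; origin at the centre of its underside.
- teabox: Bystander: low carton, 55x104x82 mm, behind the covers; origin at the centre of its underside. (A microwave oven, 0.3 m tall or so, is fixed at the right end of the worktop, beside the arm's starting place.)
There are look-alikes about, which are no part of the job. What is shaped like the part that bears small_center but red is not meant.

How it is judged:
At the end, for the whole second after the job is handed in: Medium cover's knob on the inner floor of the big one, small cover's knob on the inner floor of the medium one (heights right to 5 mm), axes within 12 mm, all hollow side up, level within 7 degrees and at rest; big cover on the worktop within 40 mm of its starting place (horizontal distance between medium_center and big_center below 0.012 m and z of medium_center in the frame of big_center between 0.016 and 0.027 m and horizontal distance between small_center and medium_center below 0.012 m and z of small_center in the frame of medium_center between 0.016 and 0.027 m and angle between each of big_center, medium_center, small_center's own z axis and vertical below 0.12 rad and linear speed of each of big, medium, small below 0.02 m/s and distance of big_center from where it was at the start of the episode below 0.04 m and height (world z) of big_center below 0.034 m); the robot touches nothing.
It fails at once if a cover is dropped or pressed hard onto another (over 40 N) (contact force between any of medium, small and big above 40 N or contact force between small and medium above 40 N).
It fails at once if a cover is tipped over (angle between any of big_center, medium_center, small_center's own z axis and vertical above 1 rad).
It fails at once if a bystander is moved more than 30 mm or toppled (distance of any of jam, tin, teabox from where it was at the start of the episode above 0.03 m or angle between any of jam, tin, teabox's own z axis and vertical above 0.5 rad).
It also fails if it takes over 72 s, if anything falls off the work surface, if the arm or the gripper's body presses on something with over 40 N, if the wrist force passes 120 N, or if a joint passes its speed limit or range.

### The arm

A 6-joint arm with a two-finger parallel gripper is mounted at the origin on a cart in front of the work surface, level with it; the furniture and walls round the work are solid. World frame = base frame: x ahead of the robot, y to its left, z up, the work surface at z = 0. Lengths are in m, angles in rad, forces in N, time in s.
With the tool pointing down it reaches from about 0.225 to 0.725 m from the base axis. Payload 3.1 kg.
Tool frame: the origin (TCP) lies midway between the tips of the shut fingers; the grasp point (between the pads) lies 19 mm behind it (robot.grip_depth is the distance from the TCP to the grasp point, in m); z points along the fingers, y is the line along which they close (so a half turn about z gives the same grasp; the last joint's range is limited). The gripper opens to 85 mm and grips with 20 to 120 N. Pads are 22 mm wide; open, the fingers measure 114 mm over their backs; the gripper's body (76 mm by 85 mm) begins 54 mm behind the grasp point. The pads swing forward as they close: fully open they stand 13 mm farther back than shut.
Start: joints at [-1.427, 0.048, 0.099, 1.622, 0, 1.443], TCP at [0.141, -0.506, 0.195] pointing down, gripper open.
Joint ranges: [-2.91, 2.91], [-0.99, 1.94], [-1.21, 1.42], [-2.12, 2.29], [-1.49, 1.47], [-3.14, 3.14]. Speed limits (rad/s): [2.79, 2.79, 3.14, 3.14, 3.14, 3.14].

### API

Orientations are given as a 3x3 rotation matrix whose columns are the frame's x, y, z axes.
In Python, from station import robot, eyes gives the robot as it stands.
- The arm moves only by the tool servo_tool, never from a script. Its argument "targets" is a list of rows, each an object with "hand": the opening, from 0 (shut) to 1 (fully open); "offset": the shift along the tool's x, y, z scaled (see below), a list of three; "turn": the turn about the tool's z scaled (see below). In form: [{"hand": hand, "offset": [x, y, z], "turn": turn}, ...]. A call has 1 to 12 rows; each row is the pose to reach, as a shift and turn from the pose commanded when the call began, along the tool's axes at that moment; what a row does not reach only later rows make up. The controller multiplies each number of a shift by 0.4 m and each number of a turn by 60 degrees. A row lasts 1/10 s, in which the tool goes at most 50 mm and 8.59 degrees, less where a joint would pass 70% of its speed; a pose out of reach is approached as far as the arm can. A call with a number of a shift or a turn outside -1 to 1 is refused whole. A call with a gripper value outside its range is refused whole. The fingers move at their own pace and stop on an object; "grip_force" is the grip in N (left out, the last holds). Time passes only in rows, so rows that repeat a pose let the fingers close. It gives the time, the measured TCP pose, the force, the opening and the grip force at its end, in the units of the state.
- robot.state(): the state, without advancing time (a new reading comes with each control period).
- eyes.camera(name): name is "side" or "top"; returns a dict with "frame" (384x512x3 uint8, red, green, blue), "fovy" (degrees; the focal length in pixels is half the picture's height over the tangent of half this angle, whatever the lens; pixels are square), "cx", "cy" (the principal point, pixels), "rvec" (rotation vector, rad) and "tvec" (3), from world to camera coordinates, as OpenCV has them. Camera axes: x right, y down, z forward; pixel columns grow to the right and rows downward; lengths in m; the calibration is good to about 2 mm. A picture is of the moment at which its call begins. There is no depth.
- robot.close_job(): hands the job in; it is judged then, once.
The state is a dict: "time_s": time; "qpos": joint angles; "joint_velocities": joint speeds; "tau": joint torques, N m; "position": TCP position; "orientation": TCP orientation; "contact_force": force on the tool from outside, world axes, zero at the start; "torque": the same for the moment, N m; "gripper_width": finger opening in m; "grip_force": force on a finger pad.
Only numpy, scipy, OpenCV 4.12 (cv2) and the standard library are available. Lean on these libraries where they do the work, as an engineer would, in place of code of your own. Each camera call takes 0.05 s, during which the arm holds its last target. There are 200 camera calls.

## Working session

There is one attempt and no reset: what is moved stays moved. The work goes in short steps, Python scripts to look and compute and a tool call to move; the robot and the scene stay as the last step left them, time stands still between calls to the robot, and variables do not carry over. Pictures are saved under pics/ and viewed, at most 10 in all, crops included, and the job is handed in when it is done.

Besides the shell and the picture viewer there is one more tool, called as a command line: name --argument value ..., lists and objects as JSON in quotes. servo_tool: Moves the arm, as the interface text tells. Its arguments: {"type":"object","properties":{"targets":{"type":"array","items":{"type":"object","properties":{"hand":{"type":"number"},"offset":{"type":"array","items":{"type":"number","minimum":-1,"maximum":1}},"turn":{"type":"number","minimum":-1,"maximum":1}}}},"grip_force":{"type":"number"}},"required":["targets"]}

```bash
mkdir -p pics
cat > h.py <<'E'
import numpy as np, cv2
from station import robot, eyes
def cam(n):
    c=eyes.camera(n); f=192/np.tan(np.radians(c["fovy"])/2)
    c["K"]=np.array([[f,0,c["cx"]],[0,f,c["cy"]],[0,0,1.]]); c["R"]=cv2.Rodrigues(np.array(c["rvec"],float))[0]; return c
def save(c,name,crop=None,s=1):
    im=c["frame"][:,:,::-1]
    if crop: im=im[crop[1]:crop[3],crop[0]:crop[2]]
    cv2.imwrite("pics/"+name,cv2.resize(im,None,fx=s,fy=s,interpolation=cv2.INTER_CUBIC))
def ground(c,uv,z):
    d=c["R"].T@np.linalg.inv(c["K"])@np.array([uv[0],uv[1],1.]); o=-c["R"].T@np.array(c["tvec"],float).ravel()
    return o+d*(z-o[2])/d[2]
def proj(c,P):
    return cv2.projectPoints(np.array(P,float).reshape(-1,3),np.array(c["rvec"],float),np.array(c["tvec"],float),c["K"],None)[0].reshape(-1,2)
E
python3 - <<'E'
from h import *
a=cam("top");b=cam("side")
im=np.vstack([a["frame"],b["frame"]])[:,:,::-1]
cv2.imwrite("pics/t0.png",cv2.resize(a["frame"][:,:,::-1],(800,600)));cv2.imwrite("pics/s0.png",cv2.resize(b["frame"][:,:,::-1],(800,600)))
for c in(a,b):print(-c["R"].T@np.array(c["tvec"]).ravel(),c["R"][2],c["fovy"])
print(robot.state())
E
```

```text
[0.17373646 0.26010345 1.81798509] [ 0.24179741 -0.08932682 -0.96620636] 42.12927089996667
[0.00482739 0.60218908 1.12486426] [ 0.45103454 -0.39368537 -0.80098669] 45.7222577515054
{'time_s': 0.1, 'qpos': array([-1.42677396e+00,  4.86824107e-02,  9.77136002e-02,  1.62203403e+00,
        1.90017191e-05,  1.44299707e+00]), 'joint_velocities': array([ 0.00031669,  0.00013716,  0.00353543, -0.00049971,  0.00110477,
        0.00035967]), 'tau': array([ 2.82133180e-03, -3.39849257e+01,  3.20936501e+01,  1.57668698e-02,
       -1.52911834e-04, -4.28992266e-06]), 'position': array([ 0.14085493, -0.50506846,  0.19431085]), 'orientation': array([[ 9.63283462e-01,  2.68486281e-01, -2.97885271e-04],
       [ 2.68486279e-01, -9.63281027e-01,  2.18639899e-03],
       [ 3.00070903e-04, -2.18610010e-03, -9.99997565e-01]]), 'contact_force': array([-0.24647486,  0.47468846, -0.59492025]), 'torque': array([ 0.03497792, -0.06089927,  0.02594182]), 'grip_force': 0.0, 'gripper_width': 0.0855439653488175}
```

View pics/t0.png

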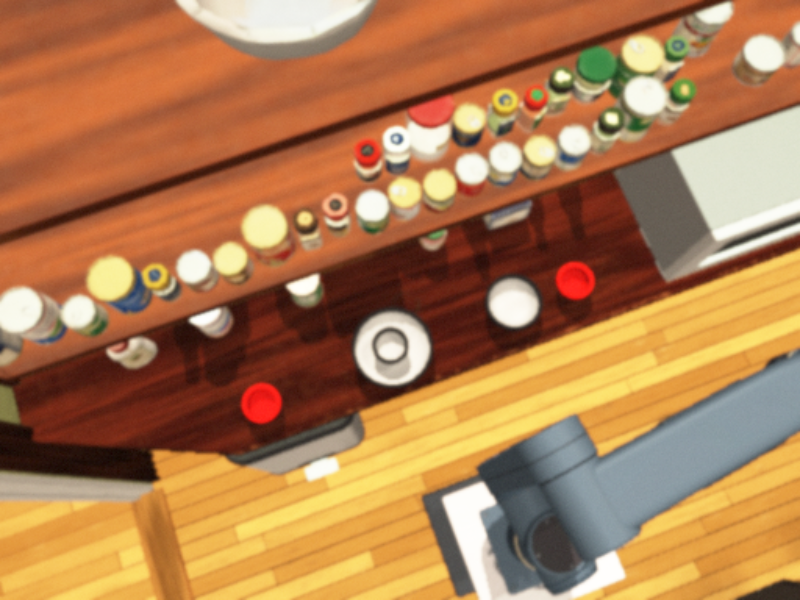

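View pics/s0.png

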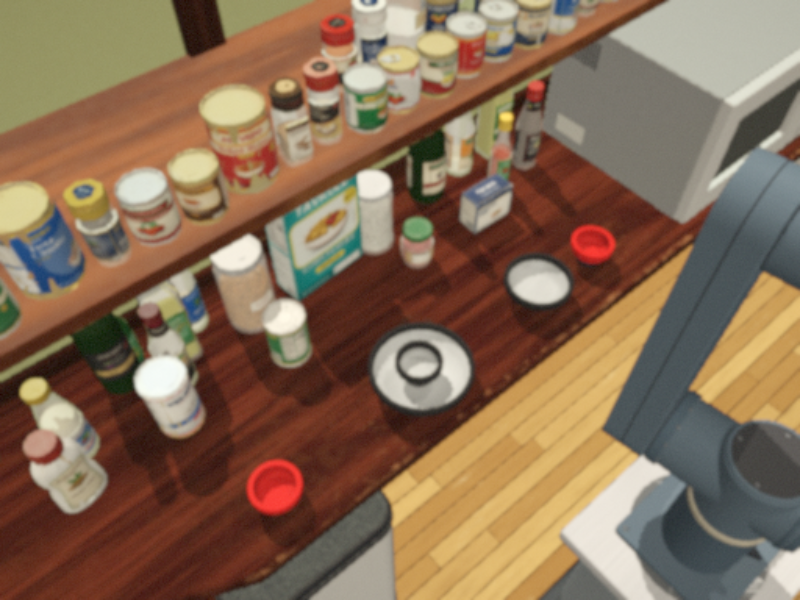

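Top view (800 px): the big cover is at (392,347), with a black-banded small cover in it at (390,345), and the medium is at (513,301). The red cups at (575,280) and (261,403) are look-alikes. The small cover meant is the steel one with the black rim standing inside the big one. I'll measure all three and confirm in an enlarged crop.

```bash
cat >> h.py <<'E'
from scipy.optimize import least_squares
def hullmask(c,x,y,r,z0,z1,k=8):
    t=np.linspace(0,2*np.pi,90); P=[[x+r*np.cos(a),y+r*np.sin(a),z] for z in(z0,z1) for a in t]
    return cv2.convexHull(proj(c,P).astype(np.float32)).reshape(-1,2)
def cen(h):
    m=cv2.moments(h.astype(np.float32).reshape(-1,1,2)); return np.array([m["m10"]/m["m00"],m["m01"]/m["m00"]]),m["m00"]
def outer(c,guess,r,z0,z1,mask):
    "blob of mask nearest to guess -> its hull; solve xy so that model hull centroid agrees"
    n,l,st,ce=cv2.connectedComponentsWithStats(mask.astype(np.uint8)); g=proj(c,[[*guess,z1]])[0]
    i=1+np.argmin([np.hypot(*(ce[k]-g))+(1000 if st[k,4]<80 else 0) for k in range(1,n)])
    pts=np.argwhere(l==i)[:,::-1].astype(np.float32); m,A=cen(cv2.convexHull(pts))
    s=least_squares(lambda p:cen(hullmask(c,*p,r,z0,z1))[0]-m,guess,diff_step=1e-3)
    return s.x,A/cen(hullmask(c,*s.x,r,z0,z1))[1],m
E
python3 - <<'E'
from h import *
for n,S in(("top",dict(b=(392,347),s=(390,345),m=(513,301))),("side",dict(b=(422,367),s=(419,363),m=(539,280)))):
    c=cam(n); f=cv2.GaussianBlur(c["frame"],(0,0),.7).astype(int); ch=f[:,:,0]-f[:,:,2]; V=f.max(2)
    for k,(R,h0,h1) in dict(b=(.095,.04,.056),m=(.068,.038,.054),s=(.043,.058,.074)).items():
        g=ground(c,np.array(S[k])*.64,h1)[:2]
        m=(ch<18) if k!="s" else (V<95)
        if k=="s":
            u,v=np.array(S[k])*.64; yy,xx=np.mgrid[:384,:512]; m&=np.hypot(xx-u,yy-v)<(18 if n=="top" else 22)
        print(n,k,g.round(4),*[np.round(q,4) for q in outer(c,g,R,h0,h1,m)])
    save(c,n+"c.png",(200,160,400,280) if n=="top" else (220,130,420,280),4)
    for nm,uv in dict(shelf=(400,250),red=(575,280)).items():
        if n=="top": print(nm,[ground(c,np.array(uv)*.64,z)[:2].round(3) for z in(0,.3,.5)])
E
```

```text
top b [0.5036 0.1511] [0.5007 0.1577] 0.0324 [249.439  224.0939]
top m [ 0.5088 -0.1523] [ 0.499 -0.147] 0.3381 [327.7514 196.1986]Traceback (most recent call last):
  File "<stdin>", line 9, in <module>
  File "h.py", line 24, in outer
    i=1+np.argmin([np.hypot(*(ce[k]-g))+(1000 if st[k,4]<80 else 0) for k in range(1,n)])
        ~~~~~~~~~^^^^^^^^^^^^^^^^^^^^^^^^^^^^^^^^^^^^^^^^^^^^^^^^^^^^^^^^^^^^^^^^^^^^^^^^
    return _wrapfunc(a, 'argmin', axis=axis, out=out, **kwds)
    return _wrapit(obj, method, *args, **kwds)
    result = getattr(arr, method)(*args, **kwds)
ValueError: attempt to get argmin of an empty sequence
```

```bash
cat >> h.py <<'E'
def inmodel(c,x,y,r,z0,z1):
    t=np.linspace(0,2*np.pi,90,endpoint=False)
    A,B=[cv2.convexHull(proj(c,[[x+r*np.cos(a),y+r*np.sin(a),z] for a in t]).astype(np.float32)) for z in(z0,z1)]
    return cv2.intersectConvexConvex(A,B)[1]
def inner(c,guess,r,z0,z1,th=None,s=4):
    "bright inside of a rim: flood component in upsampled grey; r inner radius of band"
    g=cv2.resize(c["frame"].min(2),None,fx=s,fy=s,interpolation=cv2.INTER_CUBIC)
    M=np.zeros(g.shape,np.uint8); big=hullmask(c,*guess,r+.012,z0,z1)
    cv2.fillConvexPoly(M,((big+.5)*s-.5).astype(int),1)
    if th is None: th=cv2.threshold(g[M>0].reshape(-1,1),0,255,cv2.THRESH_OTSU)[0]
    pts=np.argwhere((g>th)&(M>0))[:,::-1]
    n,l,st,ce=cv2.connectedComponentsWithStats(((g>th)&(M>0)).astype(np.uint8)); i=1+np.argmax(st[1:,4])
    h=(cv2.convexHull(np.argwhere(l==i)[:,::-1].astype(np.float32)).reshape(-1,2)+.5)/s-.5
    m,A=cen(h)
    q=least_squares(lambda p:cen(inmodel(c,*p,r,z0,z1))[0]-m,guess,diff_step=1e-3)
    return q.x,round(A/cen(inmodel(c,*q.x,r,z0,z1))[1],3),th
E
python3 - <<'E'
from h import *
for n,S in(("top",dict(b=(392,347),s=(390,345),m=(513,301))),("side",dict(b=(422,367),s=(419,363),m=(539,280)))):
    c=cam(n)
    for k,(R,h0,h1) in dict(b=(.086,.04,.056),m=(.059,.038,.054),s=(.034,.058,.074)).items():
        g=ground(c,np.array(S[k])*.64,h1)[:2]
        try: print(n,k,g.round(4),inner(c,g,R,h0,h1))
        except Exception as e: print(n,k,g,e)
    save(c,n+"c.png",(200,160,400,280) if n=="top" else (220,130,420,280),4)
    if n=="top":
     for nm,uv in dict(shelf=(400,250),red=(575,280)).items(): print(nm,[ground(c,np.array(uv)*.64,z)[:2].round(3) for z in(0,.3,.5)])
E
```

```text
top b [0.5036 0.1511] (array([0.50428885, 0.15189469]), 1.01, 131.0)
top m [ 0.5088 -0.1523] (array([ 0.50782238, -0.15251311]), 0.993, 132.0)
top s [0.5061 0.1549] (array([0.50527874, 0.15670168]), 0.823, 155.0)
shelf [array([0.735, 0.046]), array([0.642, 0.081]), array([0.58 , 0.105])]
red [array([ 0.516, -0.326]), array([ 0.459, -0.23 ]), array([ 0.422, -0.165])]
side b [0.4982 0.15  ] (array([0.50316249, 0.1482127 ]), 1.049, 112.0)
side m [ 0.5029 -0.1541] (array([ 0.50638049, -0.1564073 ]), 1.074, 117.0)
side s [0.4995 0.1563] (array([0.50517105, 0.15277952]), 1.045, 119.0)
```

View pics/sidec.png

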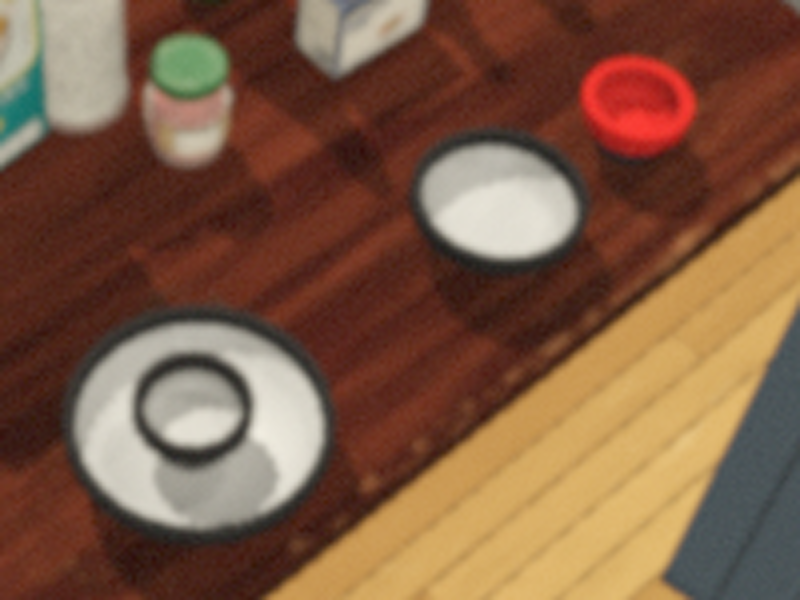

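The crop shows the steel small cover with a black rim, standing in the big cover at about (193,408), and the medium at (500,200). The red cup at (638,105) is the look-alike. I'll grip each rim band on its near side, and first move over and turn the tool.

servo_tool --targets '[{"hand": 0.5, "offset": [0.72, -0.73, -0.1], "turn": -1}, {"hand": 0.5, "offset": [0.72, -0.73, -0.1], "turn": -1}, {"hand": 0.5, "offset": [0.72, -0.73, -0.1], "turn": -1}, {"hand": 0.5, "offset": [0.72, -0.73, -0.1], "turn": -1}, {"hand": 0.5, "offset": [0.72, -0.73, -0.1], "turn": -1}, {"hand": 0.5, "offset": [0.72, -0.73, -0.1], "turn": -1}, {"hand": 0.5, "offset": [0.72, -0.73, -0.1], "turn": -1}, {"hand": 0.5, "offset": [0.72, -0.73, -0.1], "turn": -1}, {"hand": 0.5, "offset": [0.72, -0.73, -0.1], "turn": -1}, {"hand": 0.5, "offset": [0.72, -0.73, -0.1], "turn": -1}, {"hand": 0.5, "offset": [0.72, -0.73, -0.1], "turn": -1}, {"hand": 0.5, "offset": [0.72, -0.73, -0.1], "turn": -1}]'

```text
time_s: 1.45
position: [0.3395, -0.1479, 0.2351]
orientation: [[0.251, 0.968, -0.001], [0.968, -0.251, -0.0], [-0.0, -0.001, -1.0]]
contact_force: [0.6, -0.2, 0.3]
gripper_width: 0.0429
grip_force: 0.0
```

servo_tool --targets '[{"hand": 0.5, "offset": [0.81, 0.117, 0.1], "turn": -0.2425}, {"hand": 0.5, "offset": [0.81, 0.117, 0.1], "turn": -0.2425}, {"hand": 0.5, "offset": [0.81, 0.117, 0.1], "turn": -0.2425}, {"hand": 0.5, "offset": [0.81, 0.117, 0.1], "turn": -0.2425}, {"hand": 0.5, "offset": [0.81, 0.117, 0.1], "turn": -0.2425}, {"hand": 0.5, "offset": [0.81, 0.117, 0.1], "turn": -0.2425}, {"hand": 0.5, "offset": [0.81, 0.117, 0.1], "turn": -0.2425}, {"hand": 0.5, "offset": [0.81, 0.117, 0.2625], "turn": -0.2425}, {"hand": 0.5, "offset": [0.81, 0.117, 0.2625], "turn": -0.2425}, {"hand": 0.5, "offset": [0.81, 0.117, 0.2625], "turn": -0.2425}, {"hand": 0.5, "offset": [0.81, 0.117, 0.2625], "turn": -0.2425}]'

```text
time_s: 2.55
position: [0.4665, 0.1537, 0.1314]
orientation: [[0.0, 1.0, 0.001], [1.0, -0.0, -0.0], [-0.0, 0.001, -1.0]]
contact_force: [0.0, -0.4, 1.0]
gripper_width: 0.0425
grip_force: 0.0
```

servo_tool --targets '[{"hand": 0.5, "offset": [0, 0, 0.06], "turn": 0}, {"hand": 0.5, "offset": [0, 0, 0.12], "turn": 0}, {"hand": 0.5, "offset": [0, 0, 0.15], "turn": 0}, {"hand": 0.5, "offset": [0, 0, 0.168], "turn": 0}, {"hand": 0.5, "offset": [0, 0, 0.168], "turn": 0}, {"hand": 0.5, "offset": [0, 0, 0.168], "turn": 0}]' --grip_force 40

```text
time_s: 3.15
position: [0.4671, 0.155, 0.0647]
orientation: [[-0.002, 1.0, 0.002], [1.0, 0.002, 0.0], [0.0, 0.002, -1.0]]
contact_force: [-0.2, 1.3, -0.5]
gripper_width: 0.0427
grip_force: 0.0
```

Run:
```python
from h import *
c=cam("side"); save(c,"s1.png",(200,160,360,280),5)
print(robot.state()["position"],robot.state()["contact_force"])
```

```text
[0.4671797  0.15509465 0.06477572] [ 0.64863782 -0.23170631  0.35370719]
```

View pics/s1.png

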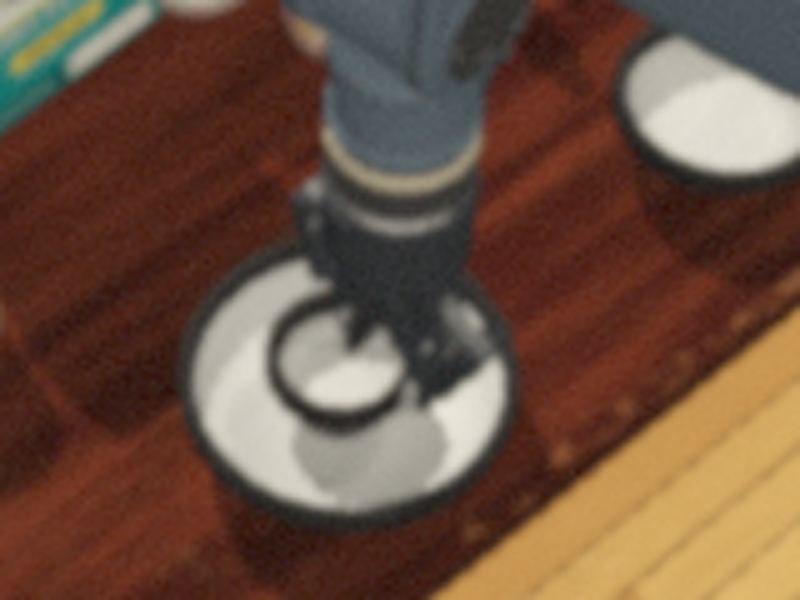

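One finger (355,325) is inside the small rim and the other (435,385) is outside it, so I'll close.

servo_tool --targets '[{"hand": 0.3, "offset": [0, 0, 0], "turn": 0}, {"hand": 0.2, "offset": [0, 0, 0], "turn": 0}, {"hand": 0.15, "offset": [0, 0, 0], "turn": 0}, {"hand": 0.1, "offset": [0, 0, 0], "turn": 0}, {"hand": 0.05, "offset": [0, 0, 0], "turn": 0}, {"hand": 0, "offset": [0, 0, 0], "turn": 0}, {"hand": 0, "offset": [0, 0, 0], "turn": 0}, {"hand": 0, "offset": [0, 0, 0], "turn": 0}, {"hand": 0, "offset": [0, 0, -0.005], "turn": 0}, {"hand": 0, "offset": [0, 0, -0.01], "turn": 0}, {"hand": 0, "offset": [0, 0, -0.02], "turn": 0}, {"hand": 0, "offset": [0, 0, -0.03], "turn": 0}]'

```text
time_s: 4.4
position: [0.4661, 0.155, 0.0756]
orientation: [[-0.002, 1.0, 0.0], [1.0, 0.002, 0.0], [0.0, 0.0, -1.0]]
contact_force: [-0.2, 0.5, -0.2]
gripper_width: 0.0002
grip_force: 0.0
```

Run:
```python
from h import *
c=cam("side"); d=cam("top")
a=cv2.resize(c["frame"][160:280,200:360],(800,600),interpolation=cv2.INTER_CUBIC)
cv2.imwrite("pics/s2.png",a[:,:,::-1])
print(inner(c,(.505,.1545),.034,.058,.074),inner(c,(.5037,.15),.086,.04,.056),inner(d,(.5037,.15),.086,.04,.056))
```

```text
(array([0.5061323 , 0.15529861]), 0.957, 114.0) (array([0.5014773 , 0.15338411]), 0.966, 111.0) (array([0.51392423, 0.11013818]), 0.712, 110.0)
```

View pics/s2.png

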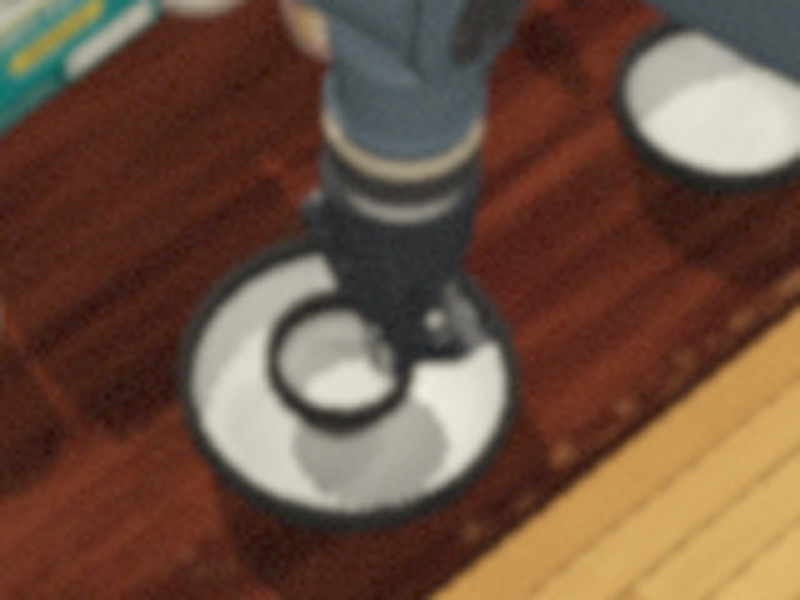

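The shut fingers (405,350) are above the rim and the cover hasn't moved. I lifted before the fingers had closed. I'll retry a bit deeper and give them more time.

servo_tool --targets '[{"hand": 0.4, "offset": [0, 0, -0.04], "turn": 0}, {"hand": 0.4, "offset": [0, 0, -0.04], "turn": 0}, {"hand": 0.4, "offset": [0, 0, -0.04], "turn": 0}, {"hand": 0.4, "offset": [0, 0, -0.04], "turn": 0}, {"hand": 0.4, "offset": [0, 0, -0.04], "turn": 0}, {"hand": 0.4, "offset": [0, 0, -0.04], "turn": 0}, {"hand": 0.4, "offset": [0, 0, -0.04], "turn": 0}, {"hand": 0.4, "offset": [0, 0, -0.02], "turn": 0}, {"hand": 0.4, "offset": [0, 0, 0], "turn": 0}, {"hand": 0.4, "offset": [0, 0, 0.02], "turn": 0}, {"hand": 0.4, "offset": [0, 0, 0.037], "turn": 0}, {"hand": 0.4, "offset": [0, 0, 0.037], "turn": 0}]'

```text
time_s: 5.7
position: [0.4646, 0.1548, 0.0585]
orientation: [[-0.002, 1.0, -0.003], [1.0, 0.002, -0.001], [-0.001, -0.003, -1.0]]
contact_force: [-0.2, -0.3, 0.0]
gripper_width: 0.0341
grip_force: 0.0
```

servo_tool --targets '[{"hand": 0.2, "offset": [0, 0, 0], "turn": 0}, {"hand": 0.2, "offset": [0, 0, 0], "turn": 0}, {"hand": 0.2, "offset": [0, 0, 0], "turn": 0}, {"hand": 0, "offset": [0, 0, 0], "turn": 0}, {"hand": 0, "offset": [0, 0, 0], "turn": 0}, {"hand": 0, "offset": [0, 0, 0], "turn": 0}, {"hand": 0, "offset": [0, 0, 0], "turn": 0}, {"hand": 0, "offset": [0, 0, 0], "turn": 0}]' --grip_force 40

```text
time_s: 6.5
position: [0.466, 0.155, 0.0604]
orientation: [[-0.002, 1.0, -0.0], [1.0, 0.002, 0.0], [0.0, -0.0, -1.0]]
contact_force: [0.4, -0.2, -0.3]
gripper_width: 0.0001
grip_force: 0.0
```

Run:
```python
from h import *
out=[]
for n,cr in(("side",(220,175,320,275)),("top",(215,185,285,255))):
    c=cam(n); p=robot.state()["position"]; S=400/(cr[2]-cr[0])
    im=cv2.resize(c["frame"][cr[1]:cr[3],cr[0]:cr[2]],(400,400),interpolation=cv2.INTER_CUBIC)[:,:,::-1].copy()
    for q,col in((p,(0,255,0)),(p+[0,0,.05],(255,255,0))):
        u=(proj(c,[q])[0]+.5-cr[:2])*S; cv2.circle(im,tuple(int(v) for v in u),3,col,-1)
    h=((hullmask(c,.5055,.1545,.043,.074,.074)+.5-cr[:2])*S).astype(int); cv2.polylines(im,[h],True,(255,0,255),1)
    h=((hullmask(c,.5035,.151,.095,.056,.056)+.5-cr[:2])*S).astype(int); cv2.polylines(im,[h],True,(0,0,255),1)
    out.append(im)
cv2.imwrite("pics/o1.png",np.hstack(out)); print(p)
```

```text
[0.46600352 0.15498388 0.06039219]
```

View pics/o1.png

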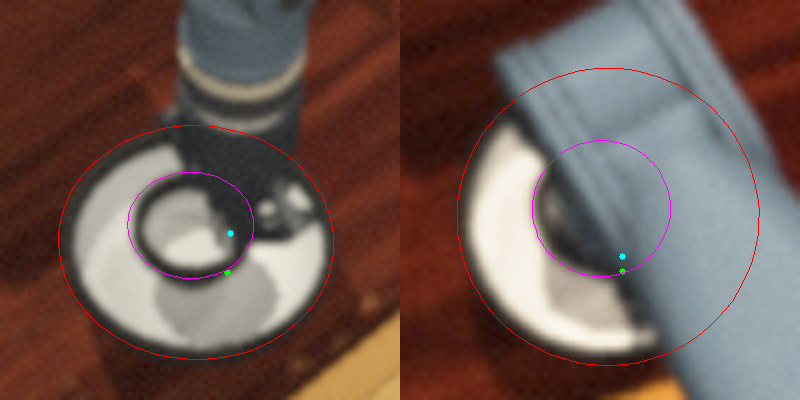

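The side view shows the finger tips near (235,240), but the reported TCP projects to (227,272). I'll raise the tool to check this against a clear view.

servo_tool --targets '[{"hand": 0, "offset": [0, 0, -0.1], "turn": 0}, {"hand": 0, "offset": [0, 0, -0.2], "turn": 0}, {"hand": 0, "offset": [0, 0, -0.25], "turn": 0}, {"hand": 0, "offset": [0, 0, -0.25], "turn": 0}, {"hand": 0, "offset": [0, 0, -0.25], "turn": 0}]'

```text
time_s: 7.1
position: [0.4663, 0.155, 0.1604]
orientation: [[-0.002, 1.0, 0.001], [1.0, 0.002, 0.0], [0.0, 0.001, -1.0]]
contact_force: [-0.3, 0.0, -0.6]
gripper_width: 0.0002
grip_force: 0.0
```

Run:
```python
from h import *
c=cam("side"); cr=(200,100,350,250); S=4; p=robot.state()["position"]
im=cv2.resize(c["frame"][cr[1]:cr[3],cr[0]:cr[2]],(600,600),interpolation=cv2.INTER_CUBIC)[:,:,::-1].copy()
for k,dz in enumerate((0,.05,.1,.15,.2)):
    u=(proj(c,[p+[0,0,dz]])[0]+.5-cr[:2])*S; cv2.circle(im,tuple(int(v) for v in u),3,(0,255,255-k*60),-1)
h=((hullmask(c,.5055,.1545,.043,.074,.074)+.5-cr[:2])*S).astype(int); cv2.polylines(im,[h],True,(255,0,255),1)
cv2.imwrite("pics/o2.png",im); print(robot.state())
```

```text
{'time_s': 7.15, 'qpos': array([ 1.84421405e-01, -4.50724297e-02, -6.59105149e-02,  1.55169664e+00,
       -4.07248820e-05,  1.75310788e+00]), 'joint_velocities': array([ 0.00167997,  0.00816001, -0.02486134,  0.00059396, -0.00103289,
        0.00096052]), 'tau': array([ 1.13158984e-02, -3.13562822e+01,  3.31488240e+01, -1.95647206e-02,
        1.35116252e-04, -7.17767904e-06]), 'position': array([0.46545063, 0.15486512, 0.15920189]), 'orientation': array([[-2.11018627e-03,  9.99996326e-01, -1.70144823e-03],
       [ 9.99997710e-01,  2.10957868e-03, -3.58817320e-04],
       [-3.55226663e-04, -1.70220150e-03, -9.99998488e-01]]), 'contact_force': array([-0.16306197, -0.4011299 , -0.21593682]), 'torque': array([-0.05151947,  0.00818083,  0.01769894]), 'grip_force': 0.0, 'gripper_width': 0.00012246574949288528}
```

View pics/o2.png

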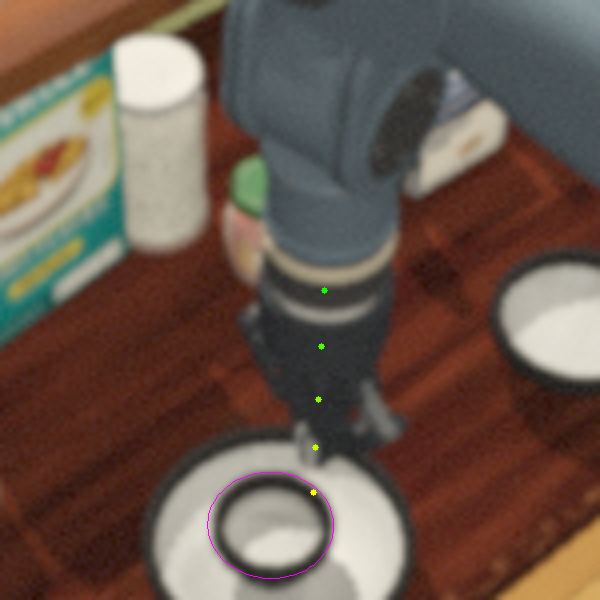

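The tool axis lines up, but the shut tips show at about (322,462), roughly 28 mm above where the reported TCP projects at (313,492). That explains the misses. I'll allow for it, go deeper, and check the finger width.

servo_tool --targets '[{"hand": 0.4, "offset": [0, 0, 0.05], "turn": 0}, {"hand": 0.4, "offset": [0, 0, 0.1], "turn": 0}, {"hand": 0.4, "offset": [0, 0, 0.12], "turn": 0}, {"hand": 0.4, "offset": [0, 0, 0.14], "turn": 0}, {"hand": 0.4, "offset": [0, 0, 0.16], "turn": 0}, {"hand": 0.4, "offset": [0, 0, 0.18], "turn": 0}, {"hand": 0.4, "offset": [0, 0, 0.2], "turn": 0}, {"hand": 0.4, "offset": [0, 0, 0.23], "turn": 0}, {"hand": 0.4, "offset": [0, 0, 0.26], "turn": 0}, {"hand": 0.4, "offset": [0, 0, 0.29], "turn": 0}, {"hand": 0.4, "offset": [0, 0, 0.306], "turn": 0}, {"hand": 0.4, "offset": [0, 0, 0.306], "turn": 0}]'

```text
time_s: 8.35
position: [0.4647, 0.1548, 0.0363]
orientation: [[-0.002, 1.0, -0.003], [1.0, 0.002, -0.001], [-0.001, -0.003, -1.0]]
contact_force: [1.0, 0.3, 0.1]
gripper_width: 0.0343
grip_force: 0.0
```

servo_tool --targets '[{"hand": 0.2, "offset": [0, 0, 0], "turn": 0}, {"hand": 0.2, "offset": [0, 0, 0], "turn": 0}, {"hand": 0.2, "offset": [0, 0, 0], "turn": 0}, {"hand": 0, "offset": [0, 0, 0], "turn": 0}, {"hand": 0, "offset": [0, 0, 0], "turn": 0}, {"hand": 0, "offset": [0, 0, 0], "turn": 0}, {"hand": 0, "offset": [0, 0, 0], "turn": 0}]' --grip_force 40

```text
time_s: 9.05
position: [0.4661, 0.155, 0.0382]
orientation: [[-0.002, 1.0, 0.0], [1.0, 0.002, 0.0], [0.0, 0.0, -1.0]]
contact_force: [-0.6, -1.0, 0.6]
gripper_width: -0.0003
grip_force: 0.3
```

Run:
```python
from h import *
c=cam("side"); cr=(225,180,305,260); S=7.5; p=robot.state()["position"]
im=cv2.resize(c["frame"][cr[1]:cr[3],cr[0]:cr[2]],(600,600),interpolation=cv2.INTER_CUBIC)[:,:,::-1].copy()
for k,dz in enumerate((0,.03,.06)):
    u=(proj(c,[p+[0,0,dz]])[0]+.5-cr[:2])*S; cv2.circle(im,tuple(int(v) for v in u),3,(0,255,255-k*60),-1)
print(p); cv2.imwrite("pics/o3.png",im)
```

```text
[0.46614484 0.15504104 0.03819174]
```

View pics/o3.png

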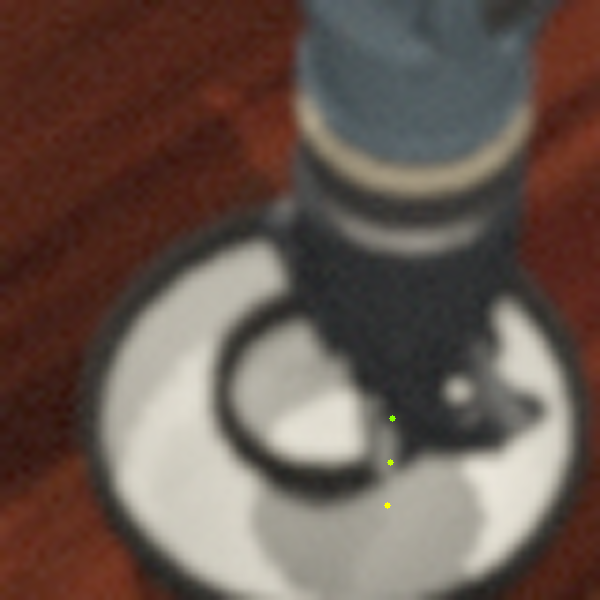

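The tips show near (395,468), so they either sit above the rim or just outside it. A gentle touch on the open worktop will give the true tip height.

servo_tool --targets '[{"hand": 0, "offset": [0, 0, -0.12], "turn": 0}, {"hand": 0, "offset": [0, 0, -0.23], "turn": 0}, {"hand": 0, "offset": [-0.1, 0, -0.23], "turn": 0}, {"hand": 0, "offset": [-0.2, 0, -0.23], "turn": 0}, {"hand": 0, "offset": [-0.3, 0, -0.23], "turn": 0}, {"hand": 0, "offset": [-0.4, 0, -0.23], "turn": 0}, {"hand": 0, "offset": [-0.42, 0, -0.2], "turn": 0}, {"hand": 0, "offset": [-0.42, 0, -0.1], "turn": 0}, {"hand": 0, "offset": [-0.42, 0, 0], "turn": 0}, {"hand": 0, "offset": [-0.42, 0, 0.03], "turn": 0}, {"hand": 0, "offset": [-0.42, 0, 0.045], "turn": 0}, {"hand": 0, "offset": [-0.42, 0, 0.045], "turn": 0}]'

```text
time_s: 10.3
position: [0.4664, -0.0126, 0.0202]
orientation: [[-0.003, 1.0, -0.0], [1.0, 0.003, 0.0], [0.0, -0.0, -1.0]]
contact_force: [0.4, 0.3, 0.2]
gripper_width: 0.0003
grip_force: 0.0
```

servo_tool --targets '[{"hand": 0, "offset": [0, 0, 0.008], "turn": 0}, {"hand": 0, "offset": [0, 0, 0.016], "turn": 0}, {"hand": 0, "offset": [0, 0, 0.024], "turn": 0}, {"hand": 0, "offset": [0, 0, 0.032], "turn": 0}, {"hand": 0, "offset": [0, 0, 0.04], "turn": 0}, {"hand": 0, "offset": [0, 0, 0.04], "turn": 0}]'

```text
time_s: 10.9
position: [0.4658, -0.0129, 0.0034]
orientation: [[-0.002, 1.0, -0.001], [1.0, 0.002, 0.0], [0.0, -0.001, -1.0]]
contact_force: [-0.3, -0.3, 0.2]
gripper_width: 0.0
grip_force: 0.0
```

servo_tool --targets '[{"hand": 0, "offset": [0, 0, 0.005], "turn": 0}, {"hand": 0, "offset": [0, 0, 0.01], "turn": 0}, {"hand": 0, "offset": [0, 0, 0.015], "turn": 0}, {"hand": 0, "offset": [0, 0, 0.015], "turn": 0}, {"hand": 0, "offset": [0, 0, 0.015], "turn": 0}]'

```text
time_s: 11.4
position: [0.4663, -0.013, -0.0021]
orientation: [[-0.002, 1.0, -0.0], [1.0, 0.002, 0.0], [0.0, -0.0, -1.0]]
contact_force: [0.6, -0.2, -0.3]
gripper_width: -0.0
grip_force: 0.0
```

servo_tool --targets '[{"hand": 0, "offset": [0, 0, 0.008], "turn": 0}, {"hand": 0, "offset": [0, 0, 0.016], "turn": 0}, {"hand": 0, "offset": [0, 0, 0.024], "turn": 0}, {"hand": 0, "offset": [0, 0, 0.032], "turn": 0}, {"hand": 0, "offset": [0, 0, 0.032], "turn": 0}]'

```text
time_s: 11.9
position: [0.4657, -0.0129, -0.0156]
orientation: [[-0.002, 1.0, -0.001], [1.0, 0.002, 0.0], [0.0, -0.001, -1.0]]
contact_force: [-0.6, -0.3, -0.1]
gripper_width: 0.0001
grip_force: 0.0
```

servo_tool --targets '[{"hand": 0, "offset": [0, 0, 0.005], "turn": 0}, {"hand": 0, "offset": [0, 0, 0.01], "turn": 0}, {"hand": 0, "offset": [0, 0, 0.01], "turn": 0}]'

```text
time_s: 12.2
position: [0.4662, -0.013, -0.0191]
orientation: [[-0.002, 1.0, -0.0], [1.0, 0.002, 0.0], [0.0, -0.0, -1.0]]
contact_force: [0.4, 0.0, -0.3]
gripper_width: 0.0001
grip_force: 0.0
```

servo_tool --targets '[{"hand": 0, "offset": [0, 0, 0.005], "turn": 0}, {"hand": 0, "offset": [0, 0, 0.008], "turn": 0}, {"hand": 0, "offset": [0, 0, 0.008], "turn": 0}]'

```text
time_s: 12.5
position: [0.4662, -0.013, -0.0222]
orientation: [[-0.002, 1.0, -0.0], [1.0, 0.002, 0.0], [0.0, -0.0, -1.0]]
contact_force: [-0.3, -0.2, -0.6]
gripper_width: -0.0003
grip_force: 0.0
```

servo_tool --targets '[{"hand": 0, "offset": [0, 0, 0.005], "turn": 0}, {"hand": 0, "offset": [0, 0, 0.01], "turn": 0}, {"hand": 0, "offset": [0, 0, 0.01], "turn": 0}]'

```text
time_s: 12.8
position: [0.466, -0.013, -0.0264]
orientation: [[-0.002, 1.0, -0.001], [1.0, 0.002, 0.0], [0.0, -0.001, -1.0]]
contact_force: [-0.3, 0.0, 0.1]
gripper_width: 0.0
grip_force: 0.0
```

servo_tool --targets '[{"hand": 0, "offset": [0, 0, 0.004], "turn": 0}, {"hand": 0, "offset": [0, 0, 0.008], "turn": 0}, {"hand": 0, "offset": [0, 0, 0.008], "turn": 0}]'

```text
time_s: 13.1
position: [0.4661, -0.0129, -0.0295]
orientation: [[-0.002, 1.0, -0.001], [1.0, 0.002, 0.0], [0.0, -0.001, -1.0]]
contact_force: [-0.0, 0.2, 0.6]
gripper_width: 0.0001
grip_force: 0.0
```

servo_tool --targets '[{"hand": 0, "offset": [0, 0, 0.004], "turn": 0}, {"hand": 0, "offset": [0, 0, 0.006], "turn": 0}, {"hand": 0, "offset": [0, 0, 0.006], "turn": 0}]'

```text
time_s: 13.4
position: [0.4662, -0.013, -0.0318]
orientation: [[-0.002, 1.0, -0.0], [1.0, 0.002, 0.0], [0.0, -0.0, -1.0]]
contact_force: [0.1, 0.8, -0.2]
gripper_width: 0.0001
grip_force: 0.0
```

servo_tool --targets '[{"hand": 0, "offset": [0, 0, 0.005], "turn": 0}, {"hand": 0, "offset": [0, 0, 0.005], "turn": 0}]'

```text
time_s: 13.6
position: [0.4662, -0.013, -0.0339]
orientation: [[-0.002, 1.0, -0.0], [1.0, 0.002, 0.0], [0.0, -0.0, -1.0]]
contact_force: [0.4, -0.1, -0.6]
gripper_width: -0.0
grip_force: 0.0
```

servo_tool --targets '[{"hand": 0, "offset": [0, 0, 0.005], "turn": 0}, {"hand": 0, "offset": [0, 0, 0.005], "turn": 0}]'

```text
time_s: 13.8
position: [0.4664, -0.013, -0.0357]
orientation: [[-0.002, 1.0, 0.0], [1.0, 0.002, -0.0], [-0.0, 0.0, -1.0]]
contact_force: [0.2, 0.0, 0.2]
gripper_width: -0.0
grip_force: 0.0
```

servo_tool --targets '[{"hand": 0, "offset": [0, 0, 0.005], "turn": 0}, {"hand": 0, "offset": [0, 0, 0.005], "turn": 0}]'

```text
time_s: 14.0
position: [0.4665, -0.013, -0.0359]
orientation: [[-0.002, 1.0, 0.0], [1.0, 0.002, -0.0], [-0.0, 0.0, -1.0]]
contact_force: [-4.5, 0.7, 8.8]
gripper_width: -0.0
grip_force: 4.7
```

Contact comes at a reported z of −0.036, so the real tip is 36 mm above the reported TCP. I'll go back to the small rim with that correction.

servo_tool --targets '[{"hand": 0.4, "offset": [0, 0, -0.12], "turn": 0}, {"hand": 0.4, "offset": [0, 0, -0.24], "turn": 0}, {"hand": 0.4, "offset": [0, 0, -0.36], "turn": 0}, {"hand": 0.4, "offset": [0.1, 0, -0.36], "turn": 0}, {"hand": 0.4, "offset": [0.22, 0, -0.36], "turn": 0}, {"hand": 0.4, "offset": [0.33, 0, -0.36], "turn": 0}, {"hand": 0.4, "offset": [0.419, 0, -0.36], "turn": 0}, {"hand": 0.4, "offset": [0.419, 0, -0.36], "turn": 0}, {"hand": 0.4, "offset": [0.419, 0, -0.26], "turn": 0}, {"hand": 0.4, "offset": [0.419, 0, -0.2], "turn": 0}, {"hand": 0.4, "offset": [0.419, 0, -0.157], "turn": 0}, {"hand": 0.4, "offset": [0.419, 0, -0.157], "turn": 0}]'

```text
time_s: 15.2
position: [0.4629, 0.1533, 0.0218]
orientation: [[-0.002, 1.0, -0.007], [1.0, 0.002, -0.002], [-0.002, -0.007, -1.0]]
contact_force: [-1.0, 0.2, 0.4]
gripper_width: 0.0342
grip_force: 0.0
```

servo_tool --targets '[{"hand": 0.2, "offset": [0, 0, 0], "turn": 0}, {"hand": 0.2, "offset": [0, 0, 0], "turn": 0}, {"hand": 0.2, "offset": [0, 0, 0], "turn": 0}, {"hand": 0, "offset": [0, 0, 0], "turn": 0}, {"hand": 0, "offset": [0, 0, 0], "turn": 0}, {"hand": 0, "offset": [0, 0, 0], "turn": 0}, {"hand": 0, "offset": [0, 0, 0], "turn": 0}]' --grip_force 40

```text
time_s: 15.9
position: [0.4671, 0.1546, 0.0267]
orientation: [[-0.002, 1.0, 0.002], [1.0, 0.002, -0.0], [-0.0, 0.002, -1.0]]
contact_force: [-0.2, -1.5, 6.4]
gripper_width: 0.0089
grip_force: 38.3
```

servo_tool --targets '[{"hand": 0, "offset": [0, 0, -0.01], "turn": 0}, {"hand": 0, "offset": [0, 0, -0.03], "turn": 0}, {"hand": 0, "offset": [0, 0, -0.07], "turn": 0}, {"hand": 0, "offset": [0, 0, -0.12], "turn": 0}, {"hand": 0, "offset": [0, 0, -0.17], "turn": 0}, {"hand": 0, "offset": [0, 0, -0.2], "turn": 0}, {"hand": 0, "offset": [0, 0, -0.21], "turn": 0}, {"hand": 0, "offset": [0, 0, -0.21], "turn": 0}]'

```text
time_s: 16.7
position: [0.4663, 0.1547, 0.1095]
orientation: [[-0.002, 1.0, 0.001], [1.0, 0.002, 0.0], [0.0, 0.001, -1.0]]
contact_force: [0.5, -0.3, -1.3]
gripper_width: 0.0088
grip_force: 37.9
```

Run:
```python
from h import *
c=cam("side"); im=np.zeros((400,800,3),np.uint8)
im=cv2.resize(c["frame"][140:300,200:400],(750,600),interpolation=cv2.INTER_CUBIC)
cv2.imwrite("pics/l1.png",im[:,:,::-1]); print(robot.state()["position"],robot.state()["contact_force"],robot.state()["torque"])
```

```text
[0.46566777 0.15456661 0.10862211] [ 0.62679519 -0.88974705 -1.32258393] [0.00424198 0.04979857 0.00198376]
```

View pics/l1.png

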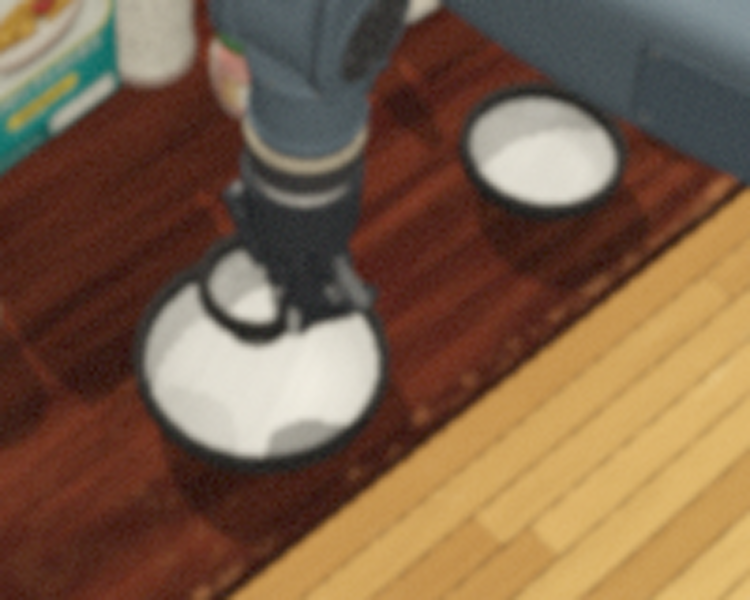

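The small cover is held level at (250,285), clear of the big one. I'll park it between the other two.

servo_tool --targets '[{"hand": 0, "offset": [-0.08, 0, 0], "turn": 0}, {"hand": 0, "offset": [-0.18, 0, 0], "turn": 0}, {"hand": 0, "offset": [-0.28, 0, 0], "turn": 0}, {"hand": 0, "offset": [-0.37, 0, 0], "turn": 0}, {"hand": 0, "offset": [-0.424, 0, 0], "turn": 0}, {"hand": 0, "offset": [-0.424, 0, 0.05], "turn": 0}, {"hand": 0, "offset": [-0.424, 0, 0.12], "turn": 0}, {"hand": 0, "offset": [-0.424, 0, 0.18], "turn": 0}, {"hand": 0, "offset": [-0.424, 0, 0.22], "turn": 0}, {"hand": 0, "offset": [-0.424, 0, 0.24], "turn": 0}, {"hand": 0, "offset": [-0.424, 0, 0.252], "turn": 0}, {"hand": 0, "offset": [-0.424, 0, 0.255], "turn": 0}]'

```text
time_s: 17.95
position: [0.466, -0.0149, 0.0067]
orientation: [[-0.002, 1.0, -0.001], [1.0, 0.002, 0.0], [0.0, -0.001, -1.0]]
contact_force: [0.4, 0.3, -1.3]
gripper_width: 0.0087
grip_force: 38.8
```

servo_tool --targets '[{"hand": 0, "offset": [0, 0, 0.003], "turn": 0}, {"hand": 0, "offset": [0, 0, 0.003], "turn": 0}]'

```text
time_s: 18.15
position: [0.4672, -0.0151, 0.0069]
orientation: [[-0.002, 1.0, 0.002], [1.0, 0.002, -0.0], [-0.0, 0.002, -1.0]]
contact_force: [0.5, 0.1, -0.5]
gripper_width: 0.0089
grip_force: 38.8
```

servo_tool --targets '[{"hand": 0, "offset": [0, 0, 0.003], "turn": 0}, {"hand": 0, "offset": [0, 0, 0.003], "turn": 0}]'

```text
time_s: 18.35
position: [0.4668, -0.0151, 0.0053]
orientation: [[-0.002, 1.0, 0.001], [1.0, 0.002, -0.0], [-0.0, 0.001, -1.0]]
contact_force: [0.6, 0.1, -1.4]
gripper_width: 0.0089
grip_force: 38.8
```

servo_tool --targets '[{"hand": 0, "offset": [0, 0, 0.003], "turn": 0}, {"hand": 0, "offset": [0, 0, 0.003], "turn": 0}, {"hand": 0.3, "offset": [0, 0, 0.003], "turn": 0}, {"hand": 0.35, "offset": [0, 0, 0.003], "turn": 0}, {"hand": 0.4, "offset": [0, 0, 0.003], "turn": 0}, {"hand": 0.4, "offset": [0, 0, 0.003], "turn": 0}, {"hand": 0.4, "offset": [0, 0, 0.003], "turn": 0}, {"hand": 0.4, "offset": [0, 0, -0.02], "turn": 0}, {"hand": 0.4, "offset": [0, 0, -0.08], "turn": 0}, {"hand": 0.4, "offset": [0, 0, -0.18], "turn": 0}, {"hand": 0.4, "offset": [0, 0, -0.24], "turn": 0}, {"hand": 0.4, "offset": [0, 0, -0.24], "turn": 0}]'

```text
time_s: 19.55
position: [0.4701, -0.0156, 0.1064]
orientation: [[-0.002, 1.0, 0.01], [1.0, 0.002, -0.002], [-0.002, 0.01, -1.0]]
contact_force: [0.1, 0.3, 0.4]
gripper_width: 0.034
grip_force: 0.0
```

Run:
```python
from h import *
print(robot.state()["position"])
for n in("side","top"):
    c=cam(n)
    for k,(g,R,h0,h1) in dict(b=((.5037,.1505),.086,.04,.056),m=((.507,-.1545),.059,.038,.054),s=((.505,-.015),.034,.036,.052)).items():
        try: print(n,k,inner(c,g,R,h0,h1,120))
        except Exception as e: print(n,k,"err")
```

```text
[ 0.47006258 -0.01563786  0.10638874]
side b (array([0.50309804, 0.14824345]), 1.038, 120)
side m (array([ 0.49117497, -0.16736187]), 0.66, 120)
side s (array([ 0.5032411, -0.0147986]), 1.037, 120)
top b (array([0.50465217, 0.15167886]), 1.024, 120)
top m (array([ 0.50711364, -0.14700793]), 1.357, 120)
top s (array([ 0.50360336, -0.002339  ]), 0.66, 120)
```

servo_tool --targets '[{"hand": 0.4, "offset": [-0.1, -0.0585, 0], "turn": 0}, {"hand": 0.4, "offset": [-0.2, -0.0585, 0], "turn": 0}, {"hand": 0.4, "offset": [-0.3, -0.0585, 0], "turn": 0}, {"hand": 0.4, "offset": [-0.349, -0.0585, 0], "turn": 0}, {"hand": 0.4, "offset": [-0.349, -0.0585, 0.05], "turn": 0}, {"hand": 0.4, "offset": [-0.349, -0.0585, 0.12], "turn": 0}, {"hand": 0.4, "offset": [-0.349, -0.0585, 0.17], "turn": 0}, {"hand": 0.4, "offset": [-0.349, -0.0585, 0.21], "turn": 0}, {"hand": 0.4, "offset": [-0.349, -0.0585, 0.225], "turn": 0}, {"hand": 0.4, "offset": [-0.349, -0.0585, 0.235], "turn": 0}, {"hand": 0.4, "offset": [-0.349, -0.0585, 0.235], "turn": 0}, {"hand": 0.4, "offset": [-0.349, -0.0585, 0.235], "turn": 0}]'

```text
time_s: 20.85
position: [0.4438, -0.1549, 0.0075]
orientation: [[-0.002, 1.0, 0.001], [1.0, 0.002, -0.001], [-0.001, 0.001, -1.0]]
contact_force: [0.4, -0.1, -0.0]
gripper_width: 0.0343
grip_force: 0.0
```

servo_tool --targets '[{"hand": 0.2, "offset": [0, 0, 0], "turn": 0}, {"hand": 0.2, "offset": [0, 0, 0], "turn": 0}, {"hand": 0.2, "offset": [0, 0, 0], "turn": 0}, {"hand": 0, "offset": [0, 0, 0], "turn": 0}, {"hand": 0, "offset": [0, 0, 0], "turn": 0}, {"hand": 0, "offset": [0, 0, 0], "turn": 0}, {"hand": 0, "offset": [0, 0, 0], "turn": 0}]' --grip_force 50

```text
time_s: 21.55
position: [0.4435, -0.1549, 0.0072]
orientation: [[-0.002, 1.0, 0.001], [1.0, 0.002, -0.001], [-0.001, 0.001, -1.0]]
contact_force: [0.0, -0.7, 2.4]
gripper_width: 0.0084
grip_force: 48.1
```

servo_tool --targets '[{"hand": 0, "offset": [0, 0, -0.01], "turn": 0}, {"hand": 0, "offset": [0, 0, -0.03], "turn": 0}, {"hand": 0, "offset": [0, 0, -0.08], "turn": 0}, {"hand": 0, "offset": [0, 0, -0.14], "turn": 0}, {"hand": 0, "offset": [0, 0, -0.2], "turn": 0}, {"hand": 0, "offset": [0, 0, -0.23], "turn": 0}, {"hand": 0, "offset": [0, 0, -0.23], "turn": 0}, {"hand": 0, "offset": [0, 0, -0.23], "turn": 0}]'

```text
time_s: 22.35
position: [0.443, -0.1544, 0.0982]
orientation: [[-0.002, 1.0, -0.001], [1.0, 0.002, 0.0], [0.0, -0.001, -1.0]]
contact_force: [0.6, 0.1, -2.5]
gripper_width: 0.0081
grip_force: 48.0
```

servo_tool --targets '[{"hand": 0, "offset": [0.05, -0.008, 0], "turn": 0}, {"hand": 0, "offset": [0.13, -0.008, 0], "turn": 0}, {"hand": 0, "offset": [0.22, -0.008, 0], "turn": 0}, {"hand": 0, "offset": [0.31, -0.008, 0], "turn": 0}, {"hand": 0, "offset": [0.4, -0.008, 0], "turn": 0}, {"hand": 0, "offset": [0.49, -0.008, 0], "turn": 0}, {"hand": 0, "offset": [0.58, -0.008, 0], "turn": 0}, {"hand": 0, "offset": [0.66, -0.008, 0], "turn": 0}, {"hand": 0, "offset": [0.72, -0.008, 0], "turn": 0}, {"hand": 0, "offset": [0.761, -0.008, 0], "turn": 0}, {"hand": 0, "offset": [0.761, -0.008, 0], "turn": 0}, {"hand": 0, "offset": [0.761, -0.008, 0], "turn": 0}]'

```text
time_s: 23.55
position: [0.4382, 0.1495, 0.0972]
orientation: [[-0.003, 1.0, -0.003], [1.0, 0.003, -0.001], [-0.001, -0.003, -1.0]]
contact_force: [-0.2, -0.4, -1.6]
gripper_width: 0.0085
grip_force: 48.2
```

Run:
```python
from h import *
s=robot.state(); print(s["position"],s["contact_force"],s["torque"],s["gripper_width"])
c=cam("side"); print(inner(c,(.5037,.1505),.059,.13,.146,120))
save(c,"m1.png",(200,130,400,280),4)
```

```text
[0.43821041 0.14946677 0.09721922] [-0.22117415 -0.44837827 -1.58026454] [-0.04250444  0.09865096 -0.00107895] 0.00850990024109228
(array([0.50395526, 0.16540401]), 0.704, 120)
```

View pics/m1.png

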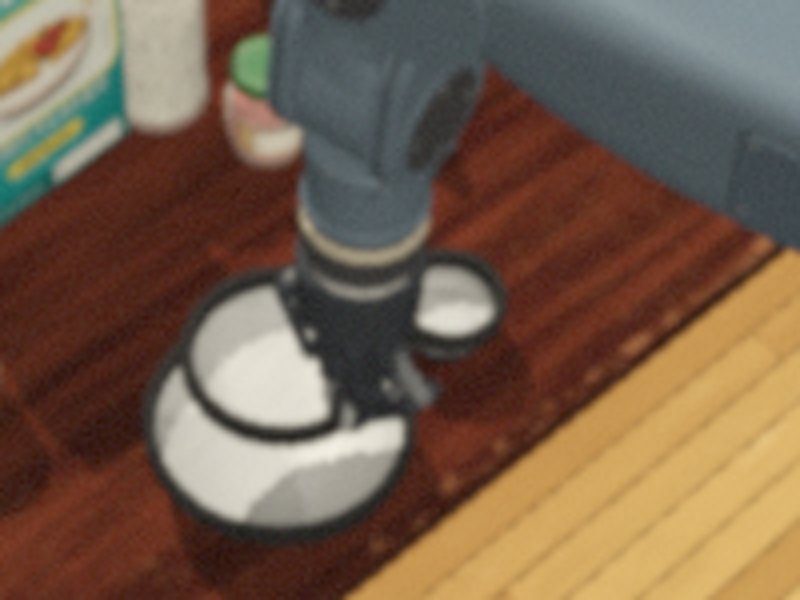

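The medium is held level at about (270,355) over the big cover, and the small is parked at (455,300). Lowering gently.

servo_tool --targets '[{"hand": 0, "offset": [0, 0, 0], "turn": 0}, {"hand": 0, "offset": [0, 0, 0.03], "turn": 0}, {"hand": 0, "offset": [0, 0, 0.06], "turn": 0}, {"hand": 0, "offset": [0, 0, 0.09], "turn": 0}, {"hand": 0, "offset": [0, 0, 0.115], "turn": 0}, {"hand": 0, "offset": [0, 0, 0.135], "turn": 0}, {"hand": 0, "offset": [0, 0, 0.15], "turn": 0}, {"hand": 0, "offset": [0, 0, 0.158], "turn": 0}, {"hand": 0, "offset": [0, 0, 0.162], "turn": 0}, {"hand": 0, "offset": [0, 0, 0.162], "turn": 0}, {"hand": 0, "offset": [0, 0, 0.162], "turn": 0}]'

```text
time_s: 24.7
position: [0.4399, 0.1499, 0.0345]
orientation: [[-0.002, 1.0, 0.001], [1.0, 0.002, 0.0], [0.0, 0.001, -1.0]]
contact_force: [-0.0, 0.7, -1.5]
gripper_width: 0.008
grip_force: 48.2
```

servo_tool --targets '[{"hand": 0, "offset": [0, 0, 0.003], "turn": 0}, {"hand": 0, "offset": [0, 0, 0.003], "turn": 0}]'

```text
time_s: 24.9
position: [0.4396, 0.1498, 0.033]
orientation: [[-0.002, 1.0, 0.0], [1.0, 0.002, 0.0], [0.0, 0.0, -1.0]]
contact_force: [0.3, 0.0, -1.5]
gripper_width: 0.0081
grip_force: 48.2
```

servo_tool --targets '[{"hand": 0, "offset": [0, 0, 0.003], "turn": 0}, {"hand": 0, "offset": [0, 0, 0.003], "turn": 0}]'

```text
time_s: 25.1
position: [0.4393, 0.1497, 0.0315]
orientation: [[-0.002, 1.0, -0.0], [1.0, 0.002, -0.0], [-0.0, -0.0, -1.0]]
contact_force: [-1.4, -0.9, -0.9]
gripper_width: 0.0083
grip_force: 48.2
```

servo_tool --targets '[{"hand": 0, "offset": [0, 0, 0.003], "turn": 0}, {"hand": 0, "offset": [0, 0, 0.003], "turn": 0}]'

```text
time_s: 25.3
position: [0.4393, 0.1497, 0.0302]
orientation: [[-0.002, 1.0, -0.0], [1.0, 0.002, -0.0], [-0.0, -0.0, -1.0]]
contact_force: [-0.7, -0.5, -2.1]
gripper_width: 0.0083
grip_force: 48.2
```

servo_tool --targets '[{"hand": 0, "offset": [0, 0, 0.002], "turn": 0}, {"hand": 0, "offset": [0, 0, 0.002], "turn": 0}]'

```text
time_s: 25.5
position: [0.4395, 0.1497, 0.0297]
orientation: [[-0.002, 1.0, 0.0], [1.0, 0.002, 0.0], [0.0, 0.0, -1.0]]
contact_force: [-0.2, -0.3, -0.2]
gripper_width: 0.0083
grip_force: 48.2
```

servo_tool --targets '[{"hand": 0.15, "offset": [0, 0, 0], "turn": 0}, {"hand": 0.2, "offset": [0, 0, 0], "turn": 0}, {"hand": 0.3, "offset": [0, 0, 0], "turn": 0}, {"hand": 0.4, "offset": [0, 0, 0], "turn": 0}, {"hand": 0.4, "offset": [0, 0, 0], "turn": 0}, {"hand": 0.4, "offset": [0, 0, 0], "turn": 0}, {"hand": 0.4, "offset": [0, 0, -0.02], "turn": 0}, {"hand": 0.4, "offset": [0, 0, -0.06], "turn": 0}, {"hand": 0.4, "offset": [0, 0, -0.15], "turn": 0}, {"hand": 0.4, "offset": [0, 0, -0.25], "turn": 0}, {"hand": 0.4, "offset": [0, 0, -0.25], "turn": 0}]'

```text
time_s: 26.6
position: [0.4438, 0.1506, 0.1368]
orientation: [[-0.002, 1.0, 0.012], [1.0, 0.002, 0.002], [0.002, 0.012, -1.0]]
contact_force: [0.3, 1.2, 0.7]
gripper_width: 0.0342
grip_force: 0.0
```

servo_tool --targets '[{"hand": 0.4, "offset": [-0.1, 0.068, 0], "turn": 0}, {"hand": 0.4, "offset": [-0.2, 0.068, 0], "turn": 0}, {"hand": 0.4, "offset": [-0.3, 0.068, 0], "turn": 0}, {"hand": 0.4, "offset": [-0.4, 0.068, 0], "turn": 0}, {"hand": 0.4, "offset": [-0.412, 0.068, 0], "turn": 0}, {"hand": 0.4, "offset": [-0.412, 0.068, 0], "turn": 0}]'

```text
time_s: 27.2
position: [0.4669, -0.0159, 0.1296]
orientation: [[0.001, 1.0, -0.0], [1.0, -0.001, 0.0], [0.0, -0.0, -1.0]]
contact_force: [-0.5, 1.0, -0.1]
gripper_width: 0.034
grip_force: 0.0
```

Run:
```python
from h import *
print(robot.state()["position"])
for n in("side","top"):
    c=cam(n)
    for k,(g,R,h0,h1) in dict(m=((.503,.150),.059,.06,.076),b=((.5037,.1505),.086,.04,.056),s=((.505,-.015),.034,.036,.052)).items():
        try: print(n,k,inner(c,g,R,h0,h1,120))
        except Exception as e: print(n,k,"err")
```

```text
[ 0.46692586 -0.01591297  0.12962613]
side m (array([0.50106837, 0.14965342]), 1.051, 120)
side b (array([0.51187694, 0.13984831]), 0.495, 120)
side s (array([ 0.50329527, -0.01498019]), 1.054, 120)
top m (array([0.50290515, 0.15314851]), 1.017, 120)
top b (array([0.50730784, 0.1516952 ]), 0.484, 120)
top s (array([ 0.50321785, -0.00429273]), 0.732, 120)
```

servo_tool --targets '[{"hand": 0.4, "offset": [0.002, 0, 0.08], "turn": 0}, {"hand": 0.4, "offset": [0.002, 0, 0.16], "turn": 0}, {"hand": 0.4, "offset": [0.002, 0, 0.22], "turn": 0}, {"hand": 0.4, "offset": [0.002, 0, 0.26], "turn": 0}, {"hand": 0.4, "offset": [0.002, 0, 0.285], "turn": 0}, {"hand": 0.4, "offset": [0.002, 0, 0.305], "turn": 0}, {"hand": 0.4, "offset": [0.002, 0, 0.31], "turn": 0}, {"hand": 0.4, "offset": [0.002, 0, 0.31], "turn": 0}, {"hand": 0.4, "offset": [0.002, 0, 0.31], "turn": 0}]'

```text
time_s: 28.2
position: [0.4679, -0.0143, 0.0066]
orientation: [[-0.002, 1.0, 0.002], [1.0, 0.002, -0.0], [-0.0, 0.002, -1.0]]
contact_force: [-0.5, -1.0, -0.1]
gripper_width: 0.034
grip_force: 0.0
```

servo_tool --targets '[{"hand": 0.2, "offset": [0, 0, 0], "turn": 0}, {"hand": 0.2, "offset": [0, 0, 0], "turn": 0}, {"hand": 0.2, "offset": [0, 0, 0], "turn": 0}, {"hand": 0, "offset": [0, 0, 0], "turn": 0}, {"hand": 0, "offset": [0, 0, 0], "turn": 0}, {"hand": 0, "offset": [0, 0, 0], "turn": 0}, {"hand": 0, "offset": [0, 0, 0], "turn": 0}]' --grip_force 40

```text
time_s: 28.9
position: [0.4672, -0.0145, 0.0059]
orientation: [[-0.002, 1.0, 0.0], [1.0, 0.002, -0.001], [-0.001, 0.0, -1.0]]
contact_force: [-0.5, -0.5, 1.8]
gripper_width: 0.009
grip_force: 38.2
```

servo_tool --targets '[{"hand": 0, "offset": [0, 0, -0.01], "turn": 0}, {"hand": 0, "offset": [0, 0, -0.03], "turn": 0}, {"hand": 0, "offset": [0, 0, -0.08], "turn": 0}, {"hand": 0, "offset": [0, 0, -0.15], "turn": 0}, {"hand": 0, "offset": [0, 0, -0.22], "turn": 0}, {"hand": 0, "offset": [0, 0, -0.27], "turn": 0}, {"hand": 0, "offset": [0, 0, -0.28], "turn": 0}, {"hand": 0, "offset": [0, 0, -0.28], "turn": 0}]'

```text
time_s: 29.7
position: [0.4676, -0.0142, 0.1183]
orientation: [[-0.002, 1.0, 0.002], [1.0, 0.002, -0.0], [-0.0, 0.002, -1.0]]
contact_force: [0.1, 0.0, -0.9]
gripper_width: 0.0087
grip_force: 38.1
```

servo_tool --targets '[{"hand": 0, "offset": [0.05, -0.006, 0], "turn": 0}, {"hand": 0, "offset": [0.13, -0.006, 0], "turn": 0}, {"hand": 0, "offset": [0.22, -0.006, 0], "turn": 0}, {"hand": 0, "offset": [0.31, -0.006, 0], "turn": 0}, {"hand": 0, "offset": [0.38, -0.006, 0], "turn": 0}, {"hand": 0, "offset": [0.41, -0.006, 0], "turn": 0}, {"hand": 0, "offset": [0.41, -0.006, 0], "turn": 0}, {"hand": 0, "offset": [0.41, -0.006, 0], "turn": 0}, {"hand": 0, "offset": [0.41, -0.006, 0], "turn": 0}]'

```text
time_s: 30.6
position: [0.4641, 0.1486, 0.1171]
orientation: [[-0.001, 1.0, -0.001], [1.0, 0.001, -0.001], [-0.001, -0.001, -1.0]]
contact_force: [-0.3, 0.2, -0.4]
gripper_width: 0.0088
grip_force: 38.3
```

servo_tool --targets '[{"hand": 0, "offset": [0, 0, 0.03], "turn": 0}, {"hand": 0, "offset": [0, 0, 0.06], "turn": 0}, {"hand": 0, "offset": [0, 0, 0.09], "turn": 0}, {"hand": 0, "offset": [0, 0, 0.115], "turn": 0}, {"hand": 0, "offset": [0, 0, 0.135], "turn": 0}, {"hand": 0, "offset": [0, 0, 0.148], "turn": 0}, {"hand": 0, "offset": [0, 0, 0.155], "turn": 0}, {"hand": 0, "offset": [0, 0, 0.158], "turn": 0}, {"hand": 0, "offset": [0, 0, 0.158], "turn": 0}, {"hand": 0, "offset": [0, 0, 0.158], "turn": 0}]'

```text
time_s: 31.6
position: [0.4647, 0.1499, 0.0549]
orientation: [[-0.002, 1.0, 0.001], [1.0, 0.002, 0.0], [0.0, 0.001, -1.0]]
contact_force: [0.8, -0.4, -1.0]
gripper_width: 0.009
grip_force: 38.3
```

servo_tool --targets '[{"hand": 0, "offset": [0, 0, 0.003], "turn": 0}, {"hand": 0, "offset": [0, 0, 0.003], "turn": 0}]'

```text
time_s: 31.8
position: [0.4644, 0.1498, 0.0534]
orientation: [[-0.002, 1.0, 0.0], [1.0, 0.002, 0.0], [0.0, 0.0, -1.0]]
contact_force: [0.7, -0.6, -0.9]
gripper_width: 0.0084
grip_force: 38.3
```

servo_tool --targets '[{"hand": 0, "offset": [0, 0, 0.003], "turn": 0}, {"hand": 0, "offset": [0, 0, 0.003], "turn": 0}]'

```text
time_s: 32.0
position: [0.4641, 0.1498, 0.0519]
orientation: [[-0.002, 1.0, -0.0], [1.0, 0.002, -0.0], [-0.0, -0.0, -1.0]]
contact_force: [-0.5, 0.0, -0.6]
gripper_width: 0.0091
grip_force: 38.3
```

servo_tool --targets '[{"hand": 0, "offset": [0, 0, 0.003], "turn": 0}, {"hand": 0, "offset": [0, 0, 0.003], "turn": 0}]'

```text
time_s: 32.2
position: [0.4641, 0.1498, 0.0506]
orientation: [[-0.002, 1.0, -0.0], [1.0, 0.002, -0.0], [-0.0, -0.0, -1.0]]
contact_force: [-0.4, -0.5, -1.5]
gripper_width: 0.0087
grip_force: 38.3
```

servo_tool --targets '[{"hand": 0, "offset": [0, 0, 0.002], "turn": 0}, {"hand": 0, "offset": [0, 0, 0.002], "turn": 0}]'

```text
time_s: 32.4
position: [0.4642, 0.1498, 0.0501]
orientation: [[-0.002, 1.0, 0.0], [1.0, 0.002, 0.0], [0.0, 0.0, -1.0]]
contact_force: [-0.7, -0.1, -0.1]
gripper_width: 0.0085
grip_force: 38.3
```

servo_tool --targets '[{"hand": 0.15, "offset": [0, 0, 0], "turn": 0}, {"hand": 0.2, "offset": [0, 0, 0], "turn": 0}, {"hand": 0.3, "offset": [0, 0, 0], "turn": 0}, {"hand": 0.35, "offset": [0, 0, 0], "turn": 0}, {"hand": 0.35, "offset": [0, 0, 0], "turn": 0}, {"hand": 0.35, "offset": [0, 0, 0], "turn": 0}, {"hand": 0.35, "offset": [0, 0, -0.02], "turn": 0}, {"hand": 0.35, "offset": [0, 0, -0.06], "turn": 0}, {"hand": 0.35, "offset": [0, 0, -0.15], "turn": 0}, {"hand": 0.35, "offset": [0, 0, -0.2], "turn": 0}, {"hand": 0.35, "offset": [0, 0, -0.2], "turn": 0}]'

```text
time_s: 33.5
position: [0.4672, 0.1503, 0.1347]
orientation: [[-0.002, 1.0, 0.008], [1.0, 0.002, 0.001], [0.001, 0.008, -1.0]]
contact_force: [1.4, -0.1, 0.8]
gripper_width: 0.0302
grip_force: 0.0
```

servo_tool --targets '[{"hand": 0.35, "offset": [-0.1, 0, 0], "turn": 0}, {"hand": 0.35, "offset": [-0.2, 0, 0], "turn": 0}, {"hand": 0.35, "offset": [-0.3, 0, 0], "turn": 0}, {"hand": 0.35, "offset": [-0.4, 0, 0], "turn": 0}, {"hand": 0.35, "offset": [-0.5, 0, 0], "turn": 0}, {"hand": 0.35, "offset": [-0.6, 0, 0], "turn": 0}, {"hand": 0.35, "offset": [-0.6, 0, 0], "turn": 0}, {"hand": 0.35, "offset": [-0.6, 0, 0], "turn": 0}]'

```text
time_s: 34.3
position: [0.464, -0.0906, 0.1291]
orientation: [[0.0, 1.0, -0.002], [1.0, -0.0, 0.001], [0.001, -0.002, -1.0]]
contact_force: [0.1, 0.4, 0.0]
gripper_width: 0.0297
grip_force: 0.0
```

Run:
```python
from h import *
print(robot.state()["position"],robot.state()["contact_force"])
for n in("side","top"):
    c=cam(n)
    for k,(g,R,h0,h1) in dict(s=((.502,.150),.034,.08,.096),m=((.502,.151),.059,.06,.076),b=((.5037,.1505),.086,.04,.056)).items():
        for th in (100,120):
            try: print(n,k,inner(c,g,R,h0,h1,th))
            except Exception as e: print(n,k,"err")
    # hull of all bright pixels inside the big disc -> big's inner edge; likewise medium's
    S=4; gim=cv2.resize(c["frame"].min(2),None,fx=S,fy=S,interpolation=cv2.INTER_CUBIC)
    for k,(g,R,h0,h1) in dict(m=((.502,.151),.059,.06,.076),b=((.5037,.1505),.086,.04,.056)).items():
        M=np.zeros(gim.shape,np.uint8); cv2.fillConvexPoly(M,((hullmask(c,*g,R+.005,h0,h1)+.5)*S-.5).astype(int),1)
        h=(cv2.convexHull(np.argwhere((gim>110)&(M>0))[:,::-1].astype(np.float32)).reshape(-1,2)+.5)/S-.5; m,A=cen(h)
        q=least_squares(lambda p:cen(inmodel(c,*p,R,h0,h1))[0]-m,g,diff_step=1e-3).x; print(n,"hull",k,q,A/cen(inmodel(c,*q,R,h0,h1))[1])
```

```text
[ 0.46404325 -0.09056071  0.12909866] [0.08168505 0.40157066 0.02884879]
side s (array([0.50025596, 0.14939972]), 1.15, 100)
side s (array([0.4999995 , 0.14959277]), 1.062, 120)
side m (array([0.49839663, 0.15337732]), 0.939, 100)
side m (array([0.49827319, 0.15388791]), 0.871, 120)
side b (array([0.50060307, 0.15130924]), 0.971, 100)
side b (array([0.5002434 , 0.15210276]), 0.92, 120)
side hull m [0.50258876 0.15608534] 1.0433827471374642
side hull b [0.50043033 0.151641  ] 0.9475708984401057
top s (array([0.50171082, 0.15251911]), 1.081, 100)
top s (array([0.50155255, 0.15263137]), 1.0, 120)
top m (array([0.50509124, 0.15239396]), 1.02, 100)
top m (array([0.50572657, 0.15233521]), 0.956, 120)
top b (array([0.50671257, 0.15103292]), 1.029, 100)
top b (array([0.50704218, 0.15094192]), 0.992, 120)
top hull m [0.50511343 0.14962509] 1.0370019042216567
top hull b [0.50683109 0.15105315] 1.0115652445326522
```

```bash
python3 -c "
from station import robot
print(robot.close_job())"
```

```text
the job is handed in; nothing more can be done
None
```

The three covers are nested, small in medium in big, and the job is handed in at about 34 s; the last camera measurements put the axes within a few millimetres of each other, but the hand-in gave no verdict.

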